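# Lock the shaker platform with its transport pin

## Task

The orbital shaker is to be moved, so lock its platform: take the transport pin with the red knob out of the blue foam stand and push it down through the platform hole that is ringed in red, into the bore hidden below, until its collar rests on the platform, and let go. Leave the two capped tubes standing in the foam stand.

Things in the scene. Friction and masses are not known exactly. Their poses are not given: they have to be found in the camera images.
- pin_center (a point): Centre, half-way up the loose upright transport pin (0.12 kg, 98 mm long; z up its axis). Steel shank 16 mm across, 65 mm long, foot bevelled 4 mm; collar 38 mm across, 5 mm thick, underside 16 mm above this point; red round knob 28 mm across from 21 to 49 mm above it: grip there, fingers across the row of wells. It stands in one of three wells of a fixed blue foam stand, foot 7 mm over the bench.
- tube_orange_center (a point): Centre, half-way up, of the tube with the orange cap, 113 mm long, cap 22 mm across, top 120 mm over the bench. It stands loose in another well of the foam stand (60 x 110 x 35 mm). The three wells lie in a straight row, 34 mm apart, filled in any order; the row is turned up to 29 degrees from world y.
- tube_blue_center (a point): Centre, half-way up, of a tube like the orange one but with a blue cap, standing loose in the remaining well of the foam stand. Beware of the shelf over the rear of the bench: its front edge is 0.60 m ahead of the robot base's axis and its underside about 0.61 m above the bench; wrist and elbow must stay clear of it.
- lock_hole (a point): Centre of the mouth of the red-ringed hole, level with the top of the fixed shaker's platform (200 x 180 x 10 mm, top 100 mm over the bench, turned up to 29 degrees). Hole 29 mm across; 12 mm under the plate a coaxial bore 25 mm across runs on to 75 mm below this point. A like hole without ring, 100 mm along +y of this frame (z up, x to the shaker's rear), has no bore below.

How it is judged:
On the way:
1. the pin is lifted out of the foam stand (height (world z) of pin_center above 0.12 m), for 0.1 s.
At the end, for the whole second after the job is handed in: The pin stands in the red-ringed hole: its centre within 10 mm of the hole's axis and at least 10 mm below the platform's top (16 mm when the collar rests on the platform), upright within 10 degrees and at rest; both tubes stand in the foam stand, their centres within 30 mm of where they were (horizontal distance between pin_center and lock_hole below 0.01 m and z of pin_center in the frame of lock_hole below -0.01 m and angle between pin_center's own z axis and vertical below 0.17 rad and linear speed of lock_pin below 0.02 m/s and distance of each of tube_orange_center, tube_blue_center from where it was at the start of the episode below 0.03 m); the robot touches nothing.
It also fails if it takes over 40 s, if anything falls off the work surface, if the arm or the gripper's body presses on something with over 40 N, if the wrist force passes 120 N, or if a joint passes its speed limit or range.

## Robot

A 6-joint arm with a two-finger parallel gripper is mounted at the origin on a cart in front of the work surface, level with it; the furniture and walls round the work are solid. World frame = base frame: x ahead of the robot, y to its left, z up, the work surface at z = 0. Lengths are in m, angles in rad, forces in N, time in s.
With the tool pointing down it reaches from about 0.375 to 0.9 m from the base axis. Payload 3.1 kg.
Tool frame: the origin (TCP) lies midway between the tips of the shut fingers; the grasp point (between the pads) lies 19 mm behind it; z points along the fingers, y is the direction in which the jaws open and shut (so a half turn about z gives the same grasp; the last joint's range is limited). The gripper opens to 85 mm and grips with 20 to 120 N. Pads are 22 mm wide; open, the fingers measure 114 mm over their backs; the gripper's body (76 mm by 85 mm) begins 54 mm behind the grasp point. The pads swing forward as they close: fully open they stand 13 mm farther back than shut.
Start: joints at [-1.397, 0.527, 1.433, -0, 1.181, -0.178], TCP at [0.216, -0.586, 0.231] pointing down, gripper open.
Joint ranges: [-3.08, 3.08], [-0.75, 2.2], [0.22, 2.44], [-1.43, 4.57], [0, 2.65], [-2.85, 2.85]. Speed limits (rad/s): [2.79, 2.79, 3.14, 3.14, 3.14, 3.14].

## Interface

Orientations are given as a unit quaternion [x, y, z, w].
In Python, from station import manip gives the robot as it stands. The module is installed in compiled form; this text tells all that it offers.
- The arm moves only by the tool drive_tool, never from a script. Its argument "deltas" is one flat list of numbers, 4 for each row, row after row: the shift along the tool's x, y, z in cm, then the turn about the tool's z in degrees. A call has 1 to 12 rows; each row is the pose to reach, as a shift and turn from the pose measured when the call began, along the tool's axes at that moment; what a row does not reach only later rows make up. A row lasts 1/10 s, in which the tool goes at most 50 mm and 8.59 degrees, less where a joint would pass 70% of its speed; a pose out of reach is approached as far as the arm can. A call with a gripper value outside its range is refused whole. "hand" is the finger opening in cm, from 0 to 8.54, set as the call begins (left out, the last holds). The fingers move at their own pace and stop on an object; "squeeze" is the grip in N (left out, the last holds). Time passes only in rows, so rows that repeat a pose let the fingers close. It gives the time, the measured TCP pose, the force and the opening at its end, in the units of the state.
- manip.sense(): the state, without advancing time (a new reading comes with each control period).
- manip.snapshot(name): name is "scene" or "top" or "wrist"; returns a dict with "frame" (420x560x3 uint8, red, green, blue), "depth" (420x560 float32, m along the optical axis (not along the pixel's ray), 0 where there is no reading), "fx", "fy", "cx", "cy" (pixels), "R" (3x3) and "t" (3): a world point X has camera coordinates R X + t. Camera axes: x right, y down, z forward; pixel columns grow to the right and rows downward; lengths in m; the calibration is good to about 2 mm. A picture is of the moment at which its call begins.
- manip.sign_off(): hands the job in, once; it reports no verdict.
The state is a dict: "t": time; "q": joint angles; "qd": joint speeds; "tau": joint torques, N m; "tcp_pos": TCP position; "tool_rot": TCP orientation; "force": force on the tool from outside, world axes, zero at the start; "ft_torque": the same for the moment, N m; "finger_gap": opening from 0.0 (shut) to 1.0 (fully open).
Only numpy, scipy, OpenCV 4.12 (cv2) and the standard library are available. Lean on these libraries where they do the work, as an engineer would, in place of code of your own. Each camera call takes 0.05 s, during which the arm holds its last target.

## Working session

There is one attempt and no reset: what is moved stays moved. The work goes in short steps, Python scripts to look and compute and a tool call to move; the robot and the scene stay as the last step left them, time stands still between calls to the robot, and variables do not carry over. Pictures are saved under pics/ and viewed, and the job is handed in when it is done.

Besides the shell and the picture viewer there is one more tool, called after ">>>" as name(argument=value, ...) on one line, values as JSON. drive_tool: Moves the arm, as the interface text tells. Its arguments: {"type":"object","properties":{"deltas":{"type":"array"},"hand":{"type":"number"},"squeeze":{"type":"number"}},"required":["deltas"]}

```bash
mkdir -p pics
python3 - <<'E'
from station import manip
import cv2,numpy as np
s=manip.sense();print(s)
for n in("scene","top"):
    d=manip.snapshot(n);cv2.imwrite(f"pics/{n}0.png",d["frame"][:,:,::-1]);np.savez(f"{n}0.npz",**d)
    print(n,d["fx"],d["cx"],d["cy"],d["R"],d["t"])
E
```

```text
{'t': 0.0, 'q': array([-1.39645355e+00,  5.28464170e-01,  1.43392681e+00, -1.40106934e-05,
        1.18137574e+00, -1.78523868e-01]), 'qd': array([ 0.00045847,  0.00016535,  0.00018049, -0.0006986 , -0.0001833 ,
       -0.00064369]), 'tau': array([ 2.40375684e-04, -4.42352092e+01, -1.78022432e+01, -4.36966784e-04,
        8.21317808e-03,  1.32917805e-05]), 'tcp_pos': array([ 0.21587583, -0.58576397,  0.23032704]), 'tool_rot': array([ 9.84474924e-01,  1.75521913e-01, -4.20545069e-06, -1.08704552e-03]), 'force': array([ 0.30842658, -0.49946385, -0.71047931]), 'ft_torque': array([-0.03472943,  0.01105242, -0.00646635]), 'finger_gap': 1.0023430393993291}
scene 462.5892793667566 274.7743855088851 212.32461114165935 [[ 0.78870889 -0.61450895 -0.01780551]
 [-0.26963061 -0.31974602 -0.90832914]
 [ 0.55248315  0.72120817 -0.41787695]] [-0.44121566  0.21740044  0.72053127]
top 523.997772789463 286.7549574219698 220.6085637952465 [[ 0.03707999 -0.99930176 -0.00458981]
 [-0.97609599 -0.03523387 -0.21446491]
 [ 0.21415345  0.01243245 -0.97672091]] [-0.09443939  0.50377285  1.02096403]
```

View pics/scene0.png

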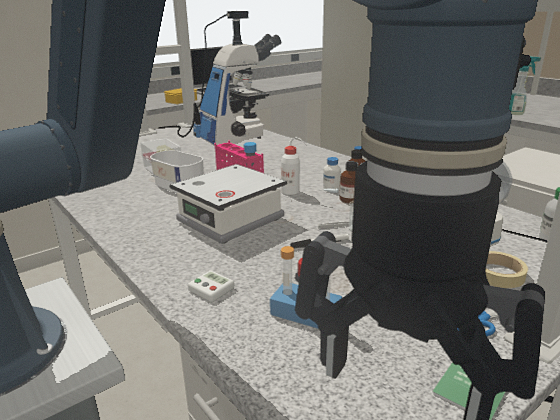

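View pics/top0.png

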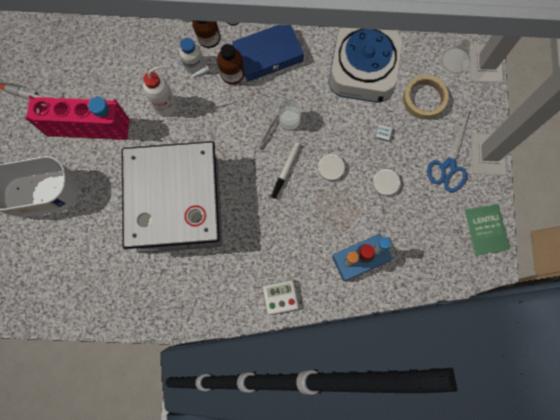

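The top view shows the stand at about (362,257): orange cap (352,258), red knob (367,252), blue cap (384,243). The red ring is at (196,215) and the plain hole at (145,219). Next I'll localise them.

```bash
cat > h.py <<'E'
import numpy as np,cv2
def ray(d,u,v,z):
    R=d["R"];t=d["t"];c=-R.T@t
    r=R.T@np.array([(u-d["cx"])/d["fx"],(v-d["cy"])/d["fy"],1.])
    return c+r*(z-c[2])/r[2]
def cloud(d):
    v,u=np.mgrid[0:420,0:560];Z=d["depth"]
    P=np.stack([(u-d["cx"])/d["fx"]*Z,(v-d["cy"])/d["fy"]*Z,Z],-1)
    return (P-d["t"])@d["R"]
E
python3 - <<'E'
from h import *
d=dict(np.load("top0.npz"));f=d["frame"];hsv=cv2.cvtColor(f,cv2.COLOR_RGB2HSV);W=cloud(d)
red=((hsv[...,0]<6)|(hsv[...,0]>172))&(hsv[...,1]>150)&(hsv[...,2]>80)
# ring
def sub(m,u0,u1,v0,v1):
    o=np.zeros_like(m);o[v0:v1,u0:u1]=m[v0:v1,u0:u1];return o
r=sub(red,180,212,200,232);vv,uu=np.nonzero(r)
e=cv2.fitEllipse(cv2.convexHull(np.stack([uu,vv],1).astype(np.float32)));print("ring",e,ray(d,*e[0],0.1))
k=(f[200:232,180:212].max(-1)<0)
vals={"orange":((hsv[...,0]>7)&(hsv[...,0]<20)&(hsv[...,1]>150),340,362,245,270),"red":(red,355,380,240,265),"blue":((hsv[...,0]>95)&(hsv[...,0]<110)&(hsv[...,1]>150)&(W[...,2]>0.09),374,396,230,255)}
for n,(m,*b) in vals.items():
    m=sub(m,*b);P=W[m];top=P[:,2]>np.percentile(P[:,2],90)-0.006
    print(n,m.sum(),np.percentile(P[:,2],[5,50,95]),P[top][:,:2].mean(0),(P[top].max(0)+P[top].min(0))/2)
# platform corners
m=(abs(W[...,2]-0.1)<0.006);m=sub(m,110,230,135,255)
r=cv2.minAreaRect(W[m][:,:2].astype(np.float32));print(r,np.median(W[m][:,2]))
m=(abs(W[...,2]-0.035)<0.005);m=sub(m,325,400,230,285)
r=cv2.minAreaRect(W[m][:,:2].astype(np.float32));print("stand",r,m.sum())
a=cv2.resize(f[225:285,320:430],None,fx=6,fy=6,interpolation=cv2.INTER_CUBIC)
b=cv2.resize(f[190:240,130:220],None,fx=6,fy=4.8,interpolation=cv2.INTER_CUBIC)
cv2.imwrite("pics/za.png",a[:,:,::-1]);cv2.imwrite("pics/zb.png",b[:,:,::-1])
E
```

```text
ring ((194.89491271972656, 215.44903564453125), (19.166015625, 20.371761322021484), 57.571128845214844) [0.50077017 0.10463018 0.1       ]
orange 87 [0.11638921 0.11988343 0.12324474] [ 0.42638461 -0.20363151] [ 0.42662609 -0.20382961  0.1206985 ]
red 155 [0.10099653 0.10573679 0.10857673] [ 0.44123393 -0.23333814] [ 0.44135747 -0.23266894  0.10656328]
blue 92 [0.11554742 0.11976754 0.12288862] [ 0.45664666 -0.2637892 ] [ 0.45647058 -0.26389712  0.12045796]
((0.5448380708694458, 0.1603042483329773), (0.21136227250099182, 0.19067661464214325), 6.668188095092773) 0.1008860598535726
stand ((0.44203031063079834, -0.23352134227752686), (0.060144200921058655, 0.1099022626876831), 26.041868209838867) 975
```

View pics/za.png

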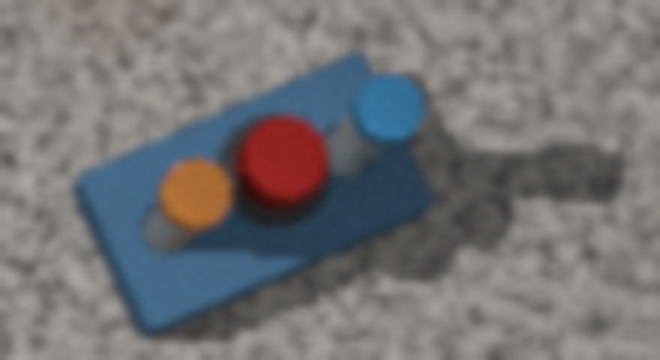

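View pics/zb.png

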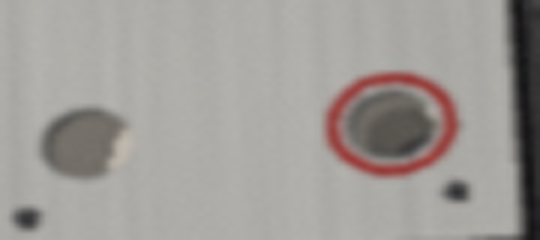

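```bash
cat >> h.py <<'E'
from scipy.spatial.transform import Rotation as Ro
def plan(target,phi=None):
    from station import manip
    s=manip.sense();R=Ro.from_quat(s["tool_rot"]).as_matrix()
    d=R.T@(np.array(target)-s["tcp_pos"]);cur=np.degrees(np.arctan2(R[1,0],R[0,0]))
    print("t",s["t"],"tcp",s["tcp_pos"],"phi",cur,"delta cm",d*100,"turn",None if phi is None else -(phi-cur),"F",s["force"],"gap",s["finger_gap"],"tilt",R[:,2],"q",s["q"].round(3))
E
python3 -c "
from h import *
plan([.4413,-.233,.23],116)"
```

```text
t 0.1 tcp [ 0.21585592 -0.58582954  0.23040898] phi 20.212881782707502 delta cm [ 33.34658655 -25.32061004   0.10355355] turn -95.7871182172925 F [0.28135061 0.60937496 0.33700472] gap 1.000218767482854 tilt [-3.48100017e-04  1.99821893e-03 -9.99997943e-01] q [-1.397  0.528  1.434  0.     1.181 -0.178]
```

>>> drive_tool(deltas=[2.8,-2.1,0,-8,5.6,-4.2,0,-16,8.3,-6.3,0,-24,11.1,-8.4,0,-32,13.9,-10.5,0,-40,16.7,-12.7,0,-48,19.5,-14.8,0,-56,22.2,-16.9,0,-64,25,-19,0,-72,27.8,-21.1,0,-80,30.6,-23.2,0,-88,33.35,-25.3,0,-95.8], hand=8.5, squeeze=40)

```text
t: 1.3
tcp_pos: [0.4418, -0.2317, 0.2308]
tool_rot: [0.527, 0.85, 0.001, -0.001]
force: [0.5, 0.5, -0.4]
finger_gap: 0.994
```

>>> drive_tool(deltas=[0,0,0,0,0,0,0,0])

```text
t: 1.5
tcp_pos: [0.4419, -0.231, 0.2305]
tool_rot: [0.527, 0.85, 0.001, -0.001]
force: [-0.4, -0.9, 0.2]
finger_gap: 1.001
```

Run:
```python
from h import *
from station import manip
d=manip.snapshot("wrist");np.savez("wrist1.npz",**d);cv2.imwrite("pics/w1.png",d["frame"][:,:,::-1])
plan([.4413,-.233,.23],116)
print(d["R"],-d["R"].T@d["t"])
```

```text
t 1.55 tcp [ 0.44164021 -0.23187501  0.23060079] phi 116.31270381423873 delta cm [-0.08591441 -0.08034685  0.05988482] turn 0.3127038142387306 F [ 0.51880425 -1.03907847 -0.18689636] gap 0.9976446014889037 tilt [-0.00137728  0.00214332 -0.99999675] q [-7.080e-01  3.600e-01  1.743e+00  1.000e-03  1.041e+00 -1.168e+00]
[[ 0.8957559   0.44454276 -0.0017589 ]
 [ 0.42238003 -0.84985076  0.31519644]
 [ 0.13862349 -0.283082   -0.94902482]] [ 0.40684968 -0.15787715  0.37354839]
```

View pics/w1.png

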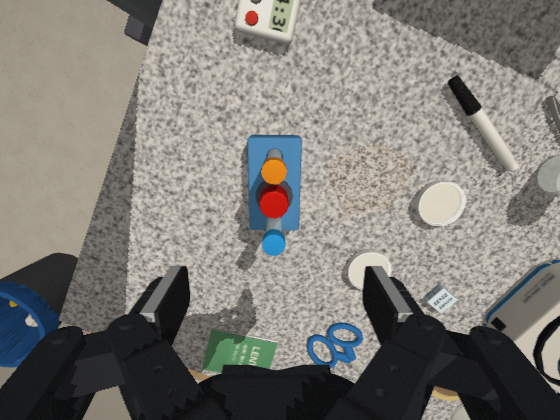

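The wrist view shows the orange cap at (274,171), the red knob at (274,203) and the blue cap at (274,243). The row runs vertically in the image, so the jaws lie across it as needed. I'll cross-check the position.

```bash
python3 - <<'E'
from h import *
d=dict(np.load("wrist1.npz"));f=d["frame"];hsv=cv2.cvtColor(f,cv2.COLOR_RGB2HSV);W=cloud(d)
m=((hsv[...,0]<6)|(hsv[...,0]>172))&(hsv[...,1]>150)&(hsv[...,2]>60);m[:180]=0;m[225:]=0;m[:,:250]=0;m[:,300:]=0
P=W[m];print(P[:,2].max(),np.percentile(P[:,2],[5,50,90]));t=P[P[:,2]>np.percentile(P[:,2],80)-.006]
print((t.max(0)+t.min(0))/2,t.mean(0), t.max(0)-t.min(0))
E
python3 -c "
from h import *
plan([.4413,-.233,.079],116)"
```

```text
0.3735483856560784 [0.08633186 0.10473058 0.10582771]
[ 0.43139458 -0.20374632  0.23658977] [ 0.44222952 -0.23527386  0.1059888 ] [0.04908981 0.09173833 0.27391722]
t 1.55 tcp [ 0.44164021 -0.23187501  0.23060079] phi 116.31270381423873 delta cm [-0.1241439  -0.07605071 15.15983581] turn 0.3127038142387306 F [ 0.51880425 -1.03907847 -0.18689636] gap 0.9976446014889037 tilt [-0.00137728  0.00214332 -0.99999675] q [-7.080e-01  3.600e-01  1.743e+00  1.000e-03  1.041e+00 -1.168e+00]
```

>>> drive_tool(deltas=[-0.2,-0.1,2,0,-0.2,-0.1,4,0,-0.2,-0.1,6,0,-0.2,-0.1,8,0,-0.2,-0.1,10,0,-0.2,-0.1,12,0,-0.2,-0.1,14,0,-0.2,-0.1,15,0,-0.2,-0.1,15.15,0,-0.2,-0.1,15.15,0])

```text
t: 2.55
tcp_pos: [0.4414, -0.2346, 0.0792]
tool_rot: [0.528, 0.849, 0.001, -0.001]
force: [-0.1, 0.1, 0.0]
finger_gap: 0.995
```

Run:
```python
from h import *
from station import manip
d=manip.snapshot("wrist");cv2.imwrite("pics/w2.png",d["frame"][:,:,::-1])
plan([.4415,-.234,.079],116)
```

```text
t 2.6 tcp [ 0.44164568 -0.23457469  0.07961352] phi 116.26069087349214 delta cm [0.05789661 0.01235559 0.06143537] turn 0.2606908734921376 F [-0.49517032 -0.42228315 -0.29593218] gap 0.9986446575663335 tilt [-5.19504587e-04  1.31643792e-03 -9.99998999e-01] q [-7.120e-01  6.120e-01  1.869e+00  1.000e-03  6.620e-01 -1.172e+00]
```

View pics/w2.png

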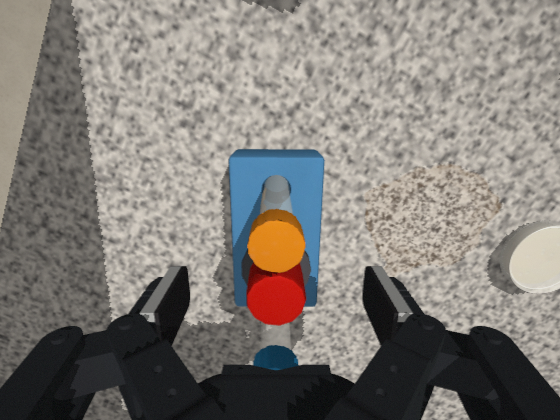

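The knob at (275,297) is centred between the fingers at about (165..390). Closing now.

>>> drive_tool(deltas=[0,0,0,0,0,0,0,0,0,0,0,0,0,0,0,0,0,0,0,0,0,0,0,0,0,0,0,0,0,0,0,0], hand=1.5, squeeze=40)

```text
t: 3.4
tcp_pos: [0.4419, -0.2348, 0.0801]
tool_rot: [0.528, 0.849, 0.0, -0.0]
force: [0.3, -0.7, 6.8]
finger_gap: 0.314
```

Run:
```python
from h import *
from station import manip
d=manip.snapshot("wrist");cv2.imwrite("pics/w3.png",d["frame"][:,:,::-1])
plan([.4415,-.234,.24],116)
```

```text
t 3.45 tcp [ 0.44186448 -0.23475333  0.08010572] phi 116.26903889254928 delta cm [ 9.34754421e-02  6.56350305e-03 -1.59893723e+01] turn 0.2690388925492755 F [-1.1336573   0.38964985  5.83680367] gap 0.31361247577081774 tilt [ 6.01889856e-05  7.12568545e-04 -9.99999744e-01] q [-7.120e-01  6.110e-01  1.869e+00  1.000e-03  6.620e-01 -1.172e+00]
```

View pics/w3.png

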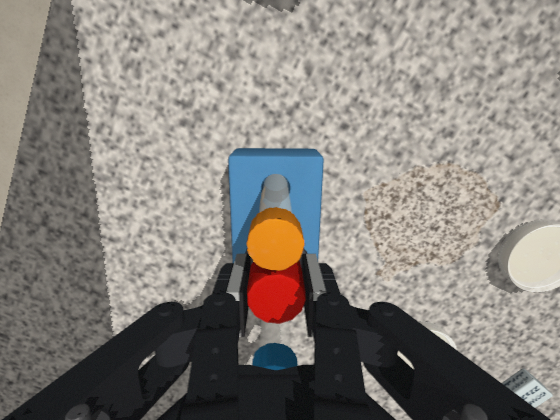

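The knob at (275,293) is held between the pads, with an opening of about 27 mm. The orange tube is undisturbed. Lifting straight up.

>>> drive_tool(deltas=[0,0,-1,0,0,0,-2.5,0,0,0,-4.5,0,0,0,-6.5,0,0,0,-8.5,0,0,0,-10.5,0,0,0,-12.5,0,0,0,-14.5,0,0,0,-16,0,0,0,-16.5,0,0,0,-16.5,0])

```text
t: 4.55
tcp_pos: [0.4419, -0.2349, 0.2457]
tool_rot: [0.528, 0.849, 0.0, 0.0]
force: [-0.2, 0.5, -1.1]
finger_gap: 0.312
```

Run:
```python
from h import *
from station import manip
for n in("wrist","scene"):
    d=manip.snapshot(n);cv2.imwrite(f"pics/{n}4.png",d["frame"][:,:,::-1])
plan([.5008,.1046,.24])
```

```text
t 4.65 tcp [ 0.44130617 -0.23440033  0.2444305 ] phi 116.26872027474062 delta cm [27.76503139 20.33864     0.49646551] turn None F [ 0.03182058  0.2932668  -2.01636312] gap 0.31034838251462155 tilt [-0.00115948  0.0017792  -0.99999775] q [-7.130e-01  3.430e-01  1.724e+00  1.000e-03  1.077e+00 -1.171e+00]
```

View pics/wrist4.png

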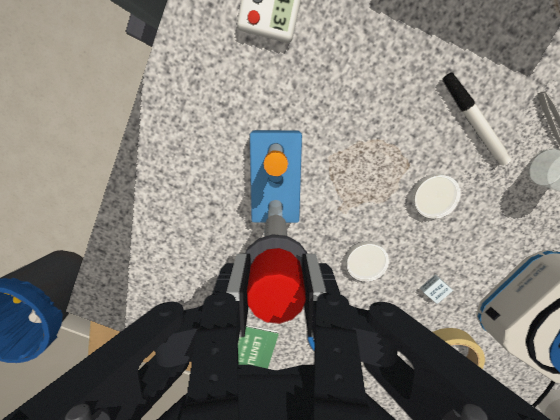

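View pics/scene4.png

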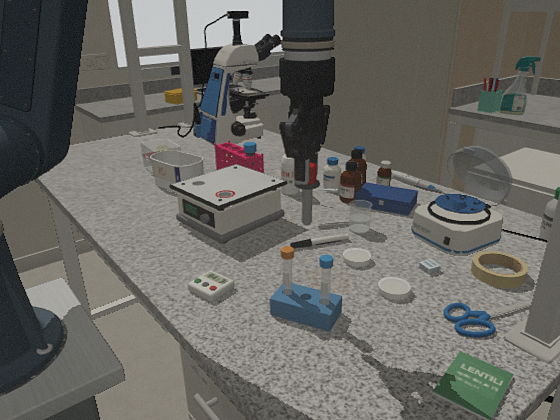

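The pin is lifted and upright, its shank at about (307,205) in the scene view. Both tubes still stand. Moving over the ringed hole.

>>> drive_tool(deltas=[1.5,1.1,0,0,4.5,3.3,0,0,7.5,5.5,0,0,10.5,7.7,0,0,13.5,9.9,0,0,16.5,12.1,0,0,19.5,14.3,0,0,22.5,16.5,0,0,25,18.3,0,0,27,19.8,0,0,27.8,20.3,0,0,27.8,20.3,0,0])

```text
t: 5.85
tcp_pos: [0.4996, 0.1056, 0.244]
tool_rot: [0.527, 0.85, -0.0, -0.002]
force: [-0.1, -0.1, -1.9]
finger_gap: 0.308
```

>>> drive_tool(deltas=[0,0,0,0,0,0,0,0])

```text
t: 6.05
tcp_pos: [0.4992, 0.1046, 0.2435]
tool_rot: [0.527, 0.85, -0.001, -0.002]
force: [0.4, -0.0, -1.4]
finger_gap: 0.311
```

Run:
```python
from h import *
from station import manip
for n in("wrist","scene","top"):
    d=manip.snapshot(n);cv2.imwrite(f"pics/{n}5.png",d["frame"][:,:,::-1]);np.savez(f"{n}5.npz",**d)
plan([.5008,.1046,.19])
```

```text
t 6.2 tcp [0.49961795 0.10468662 0.24392328] phi 116.31115976823604 delta cm [-0.07606122  0.11595492  5.39184776] turn None F [ 0.15727841 -0.04389324 -1.09523283] gap 0.3120750285813802 tilt [-0.00360721  0.00150637 -0.99999236] q [-0.014  0.359  1.699  0.002  1.087 -0.474]
```

View pics/wrist5.png

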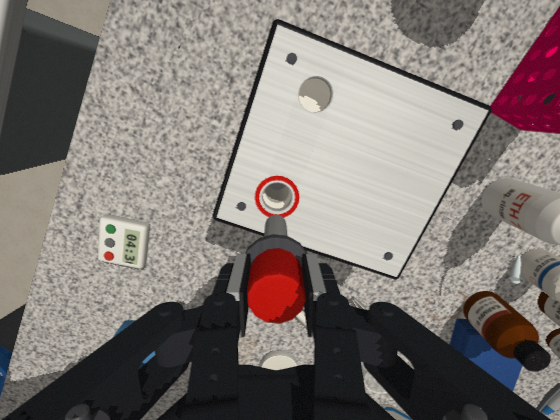

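View pics/scene5.png

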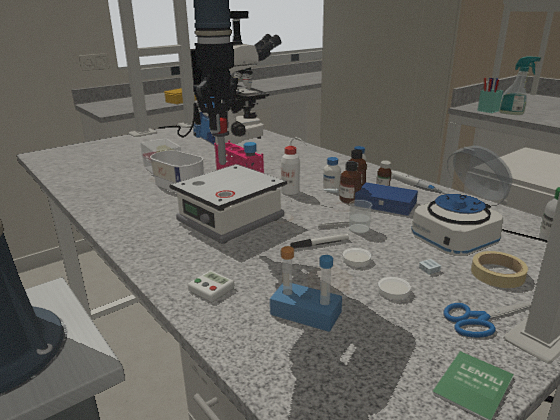

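View pics/top5.png

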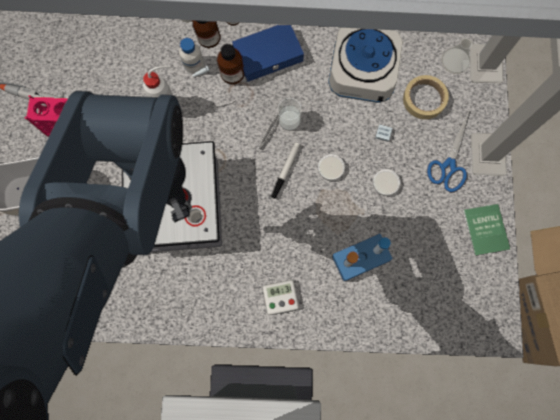

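The wrist view shows the ring at (277,197) and the pin's shank above it at about (276,225). I'll measure both there and in the scene view.

Run:
```python
from h import *
for n,b in (("wrist5",(250,305,170,222)),("scene0",(212,240,185,203)),("scene5",(212,240,185,203))):
    d=dict(np.load(n+".npz"));f=d["frame"];hsv=cv2.cvtColor(f,cv2.COLOR_RGB2HSV)
    m=((hsv[...,0]<8)|(hsv[...,0]>170))&(hsv[...,1]>110);k=np.zeros_like(m);k[b[2]:b[3],b[0]:b[1]]=m[b[2]:b[3],b[0]:b[1]]
    vv,uu=np.nonzero(k);e=cv2.fitEllipse(cv2.convexHull(np.stack([uu,vv],1).astype(np.float32)))
    print(n,e,ray(d,*e[0],0.1))
d=dict(np.load("wrist5.npz"));W=cloud(d)
m=np.zeros(W.shape[:2],bool);m[212:245,250:305]=1;m&=(W[...,2]>0.14)&(d["depth"]>0)
for lo in np.arange(.15,.24,.01):
    q=W[m&(abs(W[...,2]-lo)<.005)]
    if len(q)>5: print(round(lo,3),len(q),q.mean(0),q.min(0),q.max(0))
s=dict(np.load("scene5.npz"));
for nm,dd,(r0,r1,c0,c1) in(("a",d,(160,330,200,350)),("b",s,(90,215,160,280))):
    cv2.imwrite(f"pics/z{nm}5.png",cv2.resize(dd["frame"][r0:r1,c0:c1,::-1],None,fx=4.5 if nm=="b" else 3.5,fy=4.5 if nm=="b" else 3.5,interpolation=cv2.INTER_CUBIC))
```

```text
wrist5 ((276.7124328613281, 196.7281494140625), (42.68107986450195, 44.1049690246582), 93.46458435058594) [0.50146882 0.10238966 0.1       ]
scene0 ((224.77206420898438, 193.5799560546875), (6.9648566246032715, 18.436752319335938), 84.6356430053711) [0.50126493 0.10373261 0.1       ]
scene5 ((224.828857421875, 193.60194396972656), (6.919159412384033, 18.864131927490234), 85.69465637207031) [0.50129255 0.10354052 0.1       ]
0.17 10 [0.49876382 0.10773034 0.1744751 ] [0.49281052 0.10402832 0.17386201] [0.50604556 0.11007421 0.17497053]
0.18 92 [0.49747242 0.10781462 0.18008394] [0.4922951  0.09852832 0.17514034] [0.50723322 0.11064344 0.18490735]
0.19 117 [0.49758677 0.10789094 0.18988362] [0.49242902 0.09967281 0.18513987] [0.50698024 0.11070566 0.19480264]
0.2 124 [0.49755083 0.10820769 0.20001447] [0.4924261  0.10103098 0.19514909] [0.50619304 0.11079708 0.20496107]
0.21 58 [0.49731857 0.10888598 0.2075675 ] [0.49286728 0.10477857 0.20502704] [0.50415433 0.11067919 0.21142042]
```

View pics/za5.png

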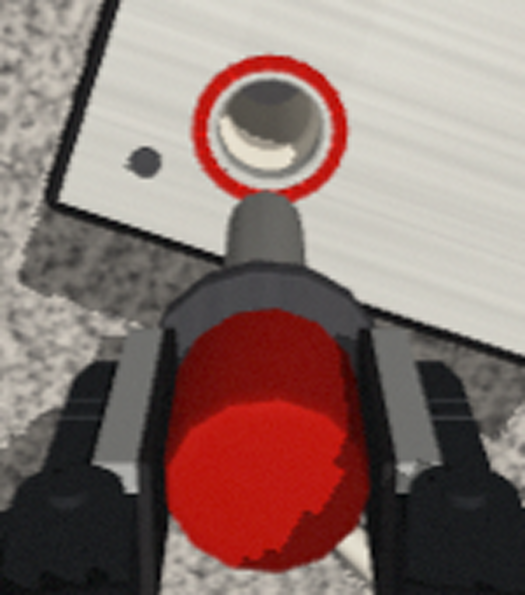

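View pics/zb5.png

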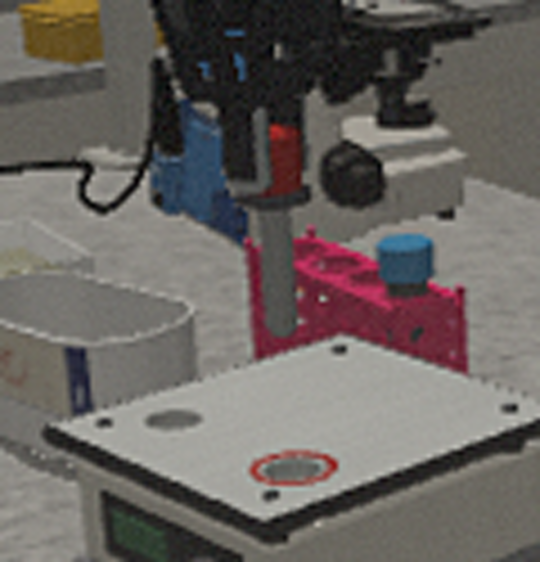

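The shank axis comes out at about (0.5003, 0.1024) and the ring at (0.5015, 0.1024) in the same camera. That calls for a correction of about 1 mm, then a descent into the mouth.

>>> drive_tool(deltas=[-0.05,0.1,1,0,-0.05,0.1,2.5,0,-0.05,0.1,4,0,-0.05,0.1,5.2,0,-0.05,0.1,6,0,-0.05,0.1,6.5,0,-0.05,0.1,7,0,-0.05,0.1,7.5,0,-0.05,0.1,8,0,-0.05,0.1,8.5,0,-0.05,0.1,8.5,0])

```text
t: 7.3
tcp_pos: [0.5, 0.1048, 0.1583]
tool_rot: [0.528, 0.85, -0.001, -0.002]
force: [0.0, 0.6, -2.3]
finger_gap: 0.31
```

Run:
```python
from h import *
from station import manip
for n in("wrist","scene"):
    d=manip.snapshot(n);cv2.imwrite(f"pics/{n}6.png",d["frame"][:,:,::-1])
    r0,r1,c0,c1=(160,330,200,350) if n=="wrist" else (90,215,160,280)
    cv2.imwrite(f"pics/z{n}6.png",cv2.resize(d["frame"][r0:r1,c0:c1,::-1],None,fx=3.5,fy=3.5,interpolation=cv2.INTER_CUBIC))
plan([.5008,.1046,.107])
```

```text
t 7.4 tcp [0.5004076  0.10486195 0.15888323] phi 116.31687056854452 delta cm [-0.05654621  0.03722767  5.18809597] turn None F [-0.11856413  0.229663   -1.74888475] gap 0.31691714746518085 tilt [-0.00370031  0.00153916 -0.99999197] q [-0.013  0.484  1.785  0.002  0.876 -0.474]
```

View pics/zwrist6.png

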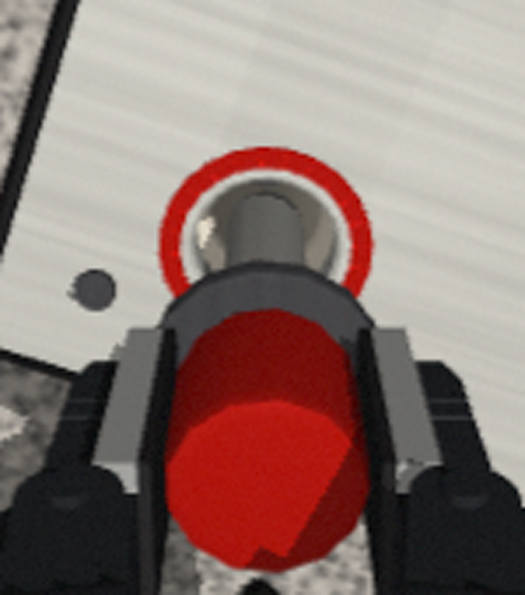

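View pics/zscene6.png

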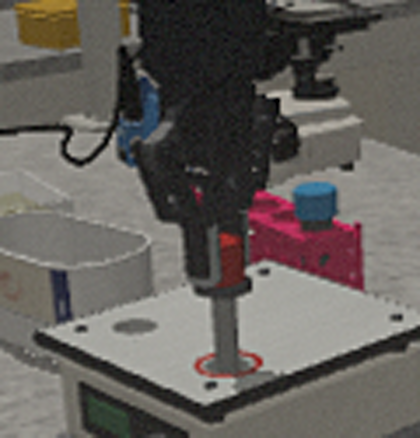

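The shank is in the hole and centred (265 against the ring's 266 in the zoom), with no contact force. Continuing down.

>>> drive_tool(deltas=[0,0,0.5,0,0,0,1,0,0,0,1.5,0,0,0,2,0,0,0,2.5,0,0,0,3,0,0,0,3.5,0,0,0,4,0,0,0,4.4,0,0,0,4.7,0,0,0,4.7,0])

```text
t: 8.5
tcp_pos: [0.5, 0.1049, 0.1115]
tool_rot: [0.528, 0.849, -0.001, -0.002]
force: [-1.0, -1.0, -1.2]
finger_gap: 0.315
```

Run:
```python
from h import *
from station import manip
for n in("wrist","scene"):
    d=manip.snapshot(n)
    r0,r1,c0,c1=(160,330,200,350) if n=="wrist" else (90,215,160,280)
    cv2.imwrite(f"pics/z{n}7.png",cv2.resize(d["frame"][r0:r1,c0:c1,::-1],None,fx=3.5,fy=3.5,interpolation=cv2.INTER_CUBIC))
plan([.5008,.1046,.107])
```

```text
t 8.6 tcp [0.50033424 0.10493053 0.11191192] phi 116.3149263725668 delta cm [-0.05172151  0.02831705  0.49097343] turn None F [ 0.61708844 -0.13044044 -1.46598197] gap 0.3103779163632544 tilt [-0.00353321  0.00153815 -0.99999258] q [-0.013  0.563  1.821  0.002  0.761 -0.474]
```

View pics/zwrist7.png

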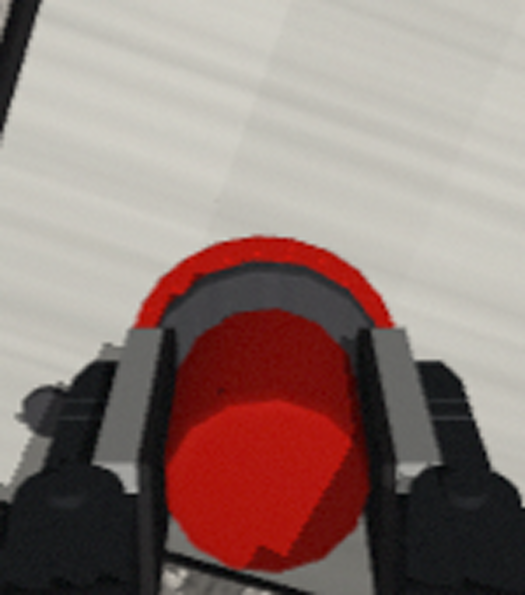

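View pics/zscene7.png

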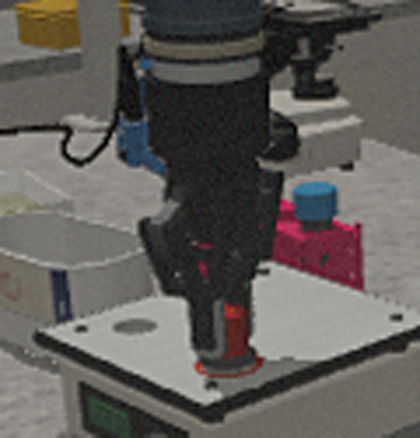

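The collar at (265,270) in the zoom is concentric with the ring and a few mm above the plate. Lowering slowly to contact.

>>> drive_tool(deltas=[0,0,0.1,0,0,0,0.2,0,0,0,0.3,0,0,0,0.4,0,0,0,0.4,0])

```text
t: 9.1
tcp_pos: [0.5003, 0.1049, 0.1083]
tool_rot: [0.528, 0.85, -0.0, -0.002]
force: [-0.8, -0.4, 2.4]
finger_gap: 0.314
```

>>> drive_tool(deltas=[0,0,0.05,0,0,0,0.1,0,0,0,0.1,0])

```text
t: 9.4
tcp_pos: [0.5004, 0.1049, 0.1083]
tool_rot: [0.527, 0.85, -0.0, -0.002]
force: [-2.7, -0.7, 8.6]
finger_gap: 0.311
```

The collar is seated, with 8.6 N of upward reaction. Releasing.

>>> drive_tool(deltas=[0,0,0,0,0,0,0,0,0,0,0,0,0,0,0,0,0,0,0,0,0,0,0,0,0,0,0,0,0,0,0,0], hand=8.5)

```text
t: 10.2
tcp_pos: [0.5004, 0.1049, 0.1082]
tool_rot: [0.528, 0.85, -0.0, -0.002]
force: [0.4, 0.7, 0.5]
finger_gap: 0.993
```

>>> drive_tool(deltas=[0,0,-1,0,0,0,-3,0,0,0,-5,0,0,0,-7,0,0,0,-9,0,0,0,-11,0,0,0,-12,0,0,0,-12,0])

```text
t: 11.0
tcp_pos: [0.5016, 0.1048, 0.23]
tool_rot: [0.527, 0.85, 0.001, 0.0]
force: [0.1, -0.6, 0.0]
finger_gap: 0.995
```

Run:
```python
from h import *
from station import manip
for n in("wrist","scene","top"):
    d=manip.snapshot(n);cv2.imwrite(f"pics/{n}8.png",d["frame"][:,:,::-1]);np.savez(f"{n}8.npz",**d)
d=dict(np.load("wrist8.npz"));W=cloud(d);
m=(abs(W[...,0]-.5)<.03)&(abs(W[...,1]-.104)<.03)&(d["depth"]>0)
t=W[m&(W[...,2]>.126)&(W[...,2]<.16)];print("knob top",np.median(t[:,2]),(t.max(0)+t.min(0))/2,t.mean(0),len(t))
plan([.5008,.1046,.107])
```

```text
knob top 0.13294539697038923 [0.50180408 0.10321474 0.13056126] [0.50116472 0.10416639 0.13265869] 839
t 11.15 tcp [0.4999579  0.10475683 0.22749516] phi 116.32595887549708 delta cm [-0.09108548  0.11043109 12.04897062] turn None F [ 0.13047022 -0.44862328 -0.26213908] gap 0.9953158075423182 tilt [-0.00457806  0.00140932 -0.99998853] q [-0.013  0.381  1.717  0.002  1.048 -0.474]
```

View pics/wrist8.png

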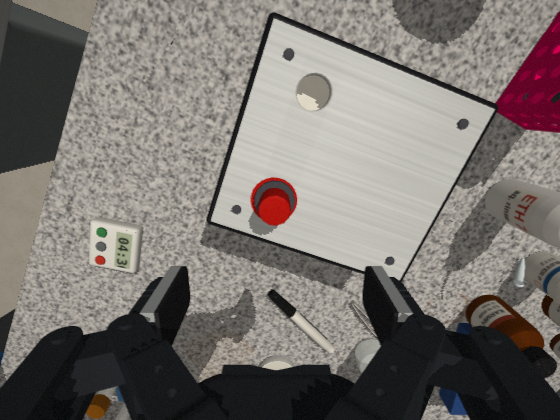

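View pics/scene8.png

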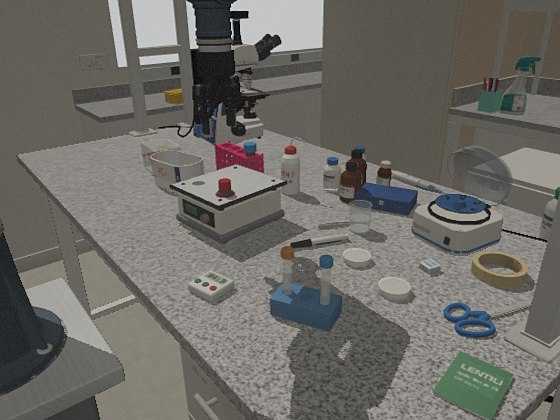

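The pin is seated: knob at (275,205) in the wrist view, its top at 0.133 m as expected. Both tubes stand at (288,265) and (326,275) in the scene view, and the gripper is clear. Handing in.

>>> drive_tool(deltas=[0,0,0,0,0,0,0,0,0,0,0,0])

```text
t: 11.45
tcp_pos: [0.4997, 0.1047, 0.2268]
tool_rot: [0.528, 0.85, -0.001, -0.003]
force: [0.4, -0.5, 0.2]
finger_gap: 0.992
```

```bash
python3 -c "
from station import manip
print(manip.sense()['qd']);print(manip.sign_off())"
```

```text
[-0.00068669 -0.00440867 -0.00554762 -0.00010635  0.0022728   0.00017679]
the job is handed in; nothing more can be done
None
```

I took the transport pin out of the foam stand and pushed it down through the red-ringed hole until its collar rested on the platform. I then let go, raised the gripper 12 cm clear and handed the job in at about 11.5 s.

My last checks, after letting go:
- **Depth:** the knob top measured 0.133 m above the bench, which is what a fully seated collar gives.
- **Centring:** the knob's axis was within about 2 mm of the ring centre. The cameras placed the ring centre itself within about 2 mm of each other.
- **Uprightness:** the pin looked upright in the pictures, but I did not measure its angle after release.
- **Force:** the wrist reading peaked at about 9 N as the collar seated and was near zero at the end.
- **Tubes:** both still stand in the foam stand and look unmoved in the scene picture. I judged this by eye, not by a new measurement.

No check failed.

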